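# Close up the mechanic's tool chest

### The arm

A 6-joint arm with a two-finger parallel gripper is mounted at the origin on the work surface. World frame = base frame: x ahead of the robot, y to its left, z up, the work surface at z = 0. Lengths are in m, angles in rad, forces in N, time in s.
With the tool pointing down it reaches from about 0.4 to 0.825 m from the base axis. Payload 7 kg.
Tool frame: the origin (TCP) lies midway between the tips of the shut fingers; the grasp point (between the pads) lies 19 mm behind it; z points along the fingers, x is the direction in which the jaws open and shut, and the axes are right-handed (so a half turn about z gives the same grasp; the last joint's range is limited). The gripper opens to 88 mm and grips with 3 to 60 N. Pads are 19 mm wide; open, the fingers measure 130 mm over their backs; the gripper's body (78 mm by 193 mm) begins 47 mm behind the grasp point.
Start: joints at [-0.984, 0.359, 0.012, 0, -1.224, -0.288], TCP at [0.199, -0.645, 0.227] pointing down, gripper open.
Joint ranges: [-3.07, 3.07], [-1.43, 2.12], [-1.02, 1.25], [-3.03, 1.67], [-3.05, -0], [-3.03, 3.03]. Speed limits (rad/s): [2.39, 2.39, 3.01, 3.14, 3.14, 3.14].

### API

Orientations are given as [roll, pitch, yaw] about the fixed x, y, z axes, in that order (R = Rz(yaw) Ry(pitch) Rx(roll)).
In Python, from station import arm, grab_frame, camera_params gives the robot as it stands.
- The arm moves only by the shell command python3 -m handwheel 'ROWS' [FORCE]. ROWS is JSON, a list that holds one entry, the list of rows, each a list of 5 numbers: the finger opening in m, from 0 to 0.0876, then the shift along the tool's x, y, z in m, then the turn about the tool's z in degrees. A call has 1 to 20 rows; each row is the pose to reach, as a shift and turn from the pose measured when the call began, along the tool's axes at that moment; what a row does not reach only later rows make up. A row lasts 1/12 s, in which the tool goes at most 41.7 mm and 7.16 degrees, less where a joint would pass 70% of its speed; a pose out of reach is approached as far as the arm can. A call with a gripper value outside its range is refused whole. The fingers move at their own pace and stop on an object; FORCE is the grip in N (left out, the last holds). Time passes only in rows, so rows that repeat a pose let the fingers close. It gives the time, the measured TCP pose, the force and the opening at its end, in the units of the state.
- arm.get_state(): the state, without advancing time (a new reading comes with each control period).
- grab_frame(name): name is "scene" or "top"; returns the picture (420x560x3 uint8, blue, green, red); there is no depth.
- camera_params(name): a dict with "intrinsics" (3x3 intrinsics, pixels), "R" (3x3) and "t" (3): a world point X has camera coordinates R X + t. Camera axes: x right, y down, z forward; pixel columns grow to the right and rows downward; lengths in m; the calibration is good to about 2 mm. A picture is of the moment at which its call begins. camera_params takes no time and is no camera call.
- arm.job_done(): hands the job in, once; it reports no verdict.
The state is a dict: "t": time; "q": joint angles; "qd": joint speeds; "joint_efforts": joint torques, N m; "eef_pos": TCP position; "ee_rot": TCP orientation; "force": force on the tool from outside, world axes, zero at the start; "moment": the same for the moment, N m; "width": finger opening in m.
Only numpy, scipy, OpenCV 4.12 (cv2) and the standard library are available. Lean on these libraries where they do the work, as an engineer would, in place of code of your own. Each camera call takes 0.05 s, during which the arm holds its last target.

### The job

Close up the red tool chest with your fingertips: push both open drawers fully home first, and only then push the raised lid down until it is fully shut, since its front lip comes down over the drawer fronts and locks them. Push smoothly without slamming anything, and leave the pump, tape, cap and pliers around the chest where they are; nothing is to be picked up.

Things in the scene. Friction and masses are not known exactly. Their poses are not given: they have to be found in the camera images.
- chest: Low red steel tool chest, fixed to the bench: body 160 deep (its x) x 320 wide (its y) x 110 high. Origin at the centre of its underside, on the bench; its x axis points from the drawer side to the hinge side (away from the robot), y along its width to the left, z up. Under the lid is a shallow top tray with a few fixed tools.
- drawer_left_face (a point): Centre of the outer face of the left (chest +y) drawer front, 50 above the bench; moves with the drawer. The flat red front is 148 wide, spans 14 to 88 above the bench, has no handle, and a bright strip along its top. Fully shut, this point is at chest x = -100, y = +77.5 (the front stands 20 proud of the chest body).
- drawer_right_face (a point): The same point on the identical right (chest -y) drawer front; shut it is at chest x = -100, y = -77.5.
- drawer_left (a joint): How far the left drawer is out, m: 0 fully shut (hard stop), 0.075 fully out; slides along chest -x to open. Friction of 2 N and light damping, stays where it is left, no catch.
- drawer_right (a joint): The same for the right drawer.
- lid_hinge (a point): Middle of the lid's hinge axis, fixed on the chest at its back top edge (chest x = +80, y = 0, 110 above the bench); the axis runs along chest y.
- lid_edge (a point): Middle of the lid's free edge, on the outer (upper when shut) face, 187 from the hinge; moves with the lid. The lid is a flat red sheet 328 wide, 6 thick above the hinge plane, with a lip 28 deep along its free edge on the inner side. Open, its outer face looks away from the robot and up, so it is pushed over from behind, then down.
- lid (a joint): Lid angle, rad: 0 fully shut (level, hard stop), growing as it opens up and away from the robot; 1.57 would stand upright, 1.6 is the limit. Stiff friction hinge (0.7 N m; lid 0.45 kg): it stays at any angle where it is left, so it must be pushed all the way down (about 2 to 5 N near the free edge).
- pump: Fuel pump, loose: steel cylinder 38 across, 90 long along its x, on a small flat foot, about 40 high, with a black stub at +x (to 67 from the origin). Origin at the centre of its underside. Beside the chest; leave alone.
- tape: Roll of yellow tape, loose, lying flat: 90 across, 24 high; origin at the centre of its underside. Leave alone.
- cap: Red plastic cap, loose, flanged, 38 across, 32 high; origin at the centre of its underside. Stands on the bench beside the right front corner of the chest; leave alone.
- pliers: Pliers with black grips, loose, lying flat, about 170 long along its x (jaws to +x), 75 wide, 14 high; origin under the pivot. Leave alone.

How it is judged:
By the outcome, as a careful person would: the job done as asked, in the order asked, and still so for the second after the job is handed in, with the robot touching nothing.
It also fails if it takes over 62 s, if anything falls off the work surface, if the arm or the gripper's body presses on something with over 40 N, if the wrist force passes 120 N, or if a joint passes its speed limit or range.

## Working session

There is one attempt and no reset: what is moved stays moved. The work goes in short steps, Python scripts to look and compute and a shell command to move; the robot and the scene stay as the last step left them, time stands still between calls to the robot, and variables do not carry over. Pictures are saved under pics/ and viewed, and the job is handed in when it is done.

```bash
mkdir -p pics; python3 - <<'E'
from station import arm, grab_frame, camera_params
import cv2
for n in("scene","top"):
    cv2.imwrite(f"pics/{n}0.png",grab_frame(n)); p=camera_params(n); print(n,p)
s=arm.get_state(); print(s)
E
```

```text
scene {'intrinsics': array([[538.16559167,   0.        , 282.20294654],
       [  0.        , 538.16559167, 214.79623346],
       [  0.        ,   0.        ,   1.        ]]), 'R': array([[ 0.88316283,  0.46905741,  0.00292666],
       [ 0.43083467, -0.80869646, -0.40048911],
       [-0.18548561,  0.354958  , -0.91629684]]), 't': array([-0.53382632, -0.16683782,  1.29040404])}
top {'intrinsics': array([[494.77241871,   0.        , 275.62241541],
       [  0.        , 494.77241871, 213.23560916],
       [  0.        ,   0.        ,   1.        ]]), 'R': array([[ 0.00775037, -0.99995532,  0.00541264],
       [-0.99880462, -0.00800247, -0.04822127],
       [ 0.04826243, -0.00503243, -0.99882201]]), 't': array([0.0240261 , 0.57278006, 1.27940366])}
{'t': 0.1, 'q': array([-9.83871414e-01,  3.59283340e-01,  1.11627225e-02, -2.95812809e-04,
       -1.22410756e+00, -2.88111011e-01]), 'qd': array([-0.00122713, -0.00112866,  0.00260691,  0.00216311, -0.00087214,
       -0.00119837]), 'joint_efforts': array([-3.05859510e-03, -5.84162199e+01,  2.93750721e+01,  7.01524571e+00,
        1.02184087e-02, -7.04745207e-05]), 'eef_pos': array([ 0.19856083, -0.64468033,  0.22574465]), 'ee_rot': array([-3.14145241e+00, -1.45185830e-03,  1.86950942e+00]), 'force': array([ 0.55885585, -0.15530239,  0.93124507]), 'moment': array([ 0.03388226,  0.07192211, -0.02546393]), 'width': 0.08755025748858265}
```

View pics/scene0.png

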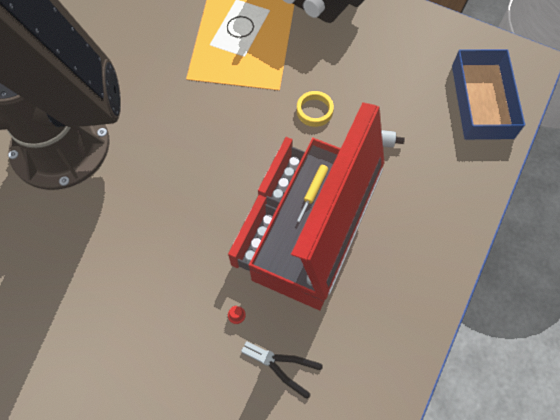

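View pics/top0.png

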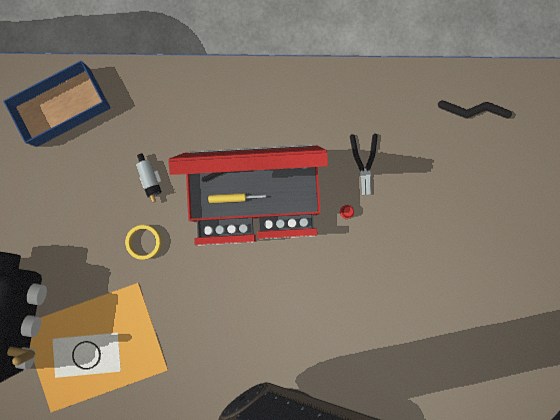

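```bash
python3 - <<'E'
import cv2
a=cv2.imread("pics/top0.png")[130:260,120:390]; cv2.imwrite("pics/top0z.png",cv2.resize(a,None,fx=2.9,fy=2.9,interpolation=cv2.INTER_CUBIC))
a=cv2.imread("pics/scene0.png")[90:320,200:420]; cv2.imwrite("pics/scene0z.png",cv2.resize(a,None,fx=2.5,fy=2.5,interpolation=cv2.INTER_CUBIC))
E
```

```text
(no output)
```

View pics/top0z.png

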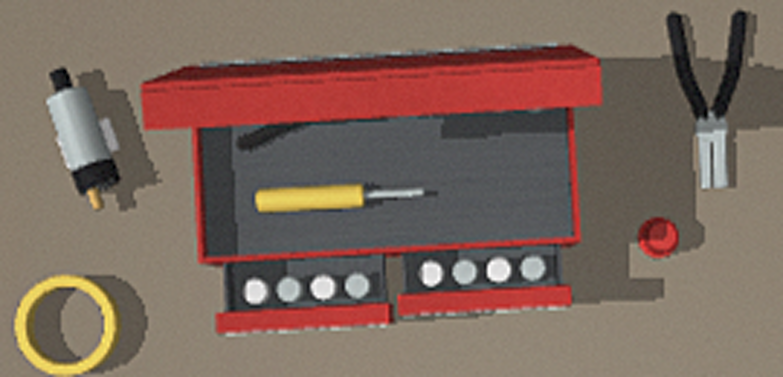

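View pics/scene0z.png

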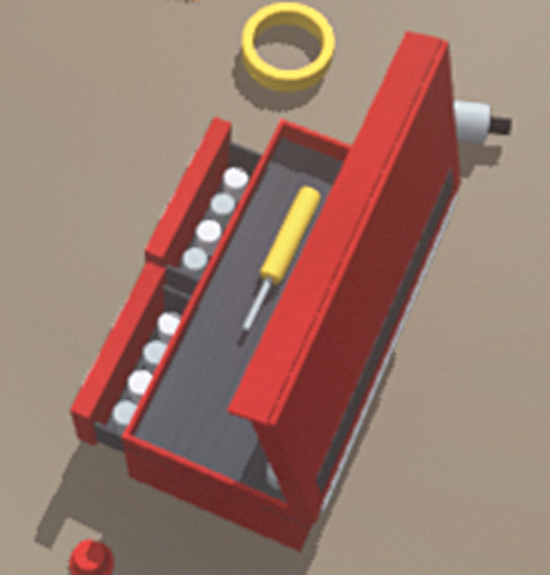

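```bash
cat > h.py <<'E'
from station import arm, grab_frame, camera_params
import numpy as np, cv2
P={n:camera_params(n) for n in("scene","top")}
def ray(n,u,v):
    p=P[n]; d=p["R"].T@np.linalg.solve(p["intrinsics"],[u,v,1.]); return -p["R"].T@p["t"],d
def plane(n,u,v,z):
    c,d=ray(n,u,v); return c+d*(z-c[2])/d[2]
def tri(a,b):
    M=[p["intrinsics"]@np.c_[p["R"],p["t"]] for p in(P["top"],P["scene"])]
    X=cv2.triangulatePoints(M[0],M[1],np.array(a,float).reshape(2,1),np.array(b,float).reshape(2,1)); return (X[:3]/X[3]).ravel()
def proj(n,X):
    p=P[n]; c=p["intrinsics"]@(p["R"]@np.array(X)+p["t"]); return c[:2]/c[2]
tz=lambda u,v:(u/2.9+120,v/2.9+130)
sz=lambda u,v:(u/2.5+200,v/2.5+90)
E
python3 - <<'E'
from h import *
np.set_printoptions(precision=4,suppress=True)
print("cam",ray("top",0,0)[0],ray("scene",0,0)[0])
print("front L",plane("top",*tz(204,263),.11),"R",plane("top",*tz(579,243),.11))
print("scene front L",plane("scene",*sz(283,121),.11),"R",plane("scene",*sz(126,437),.11))
print("DL",plane("top",*tz(217,331),.088),plane("top",*tz(388,322),.088))
print("DR",plane("top",*tz(400,313),.088),plane("top",*tz(570,303),.088))
print("sDL",plane("scene",*sz(217,119),.088),plane("scene",*sz(147,255),.088))
print("sDR",plane("scene",*sz(147,265),.088),plane("scene",*sz(73,410),.088))
for a,b in [((142,83),(447,42)),((600,58),(272,420)),((143,128),(405,33)),((600,103),(230,408))]: 
    X=tri(tz(*a),sz(*b)); print(X,proj("top",X)-tz(*a),proj("scene",X)-sz(*b))
print("cap",plane("top",*tz(658,237),.03),"pump",plane("top",*tz(82,130),.03))
E
```

```text
cam [0.5102 0.035  1.3054] [ 0.7827 -0.3426  1.1171]
front L [0.5483 0.2348 0.11  ] R [ 0.5674 -0.0775  0.11  ]
scene front L [0.5532 0.2397 0.11  ] R [ 0.574  -0.0763  0.11  ]
DL [0.4915 0.2266 0.088 ] [0.5002 0.082  0.088 ]
DR [0.5079 0.0719 0.088 ] [ 0.5175 -0.0722  0.088 ]
sDL [0.4954 0.2266 0.088 ] [0.5056 0.0794 0.088 ]
sDR [0.5102 0.0712 0.088 ] [ 0.5204 -0.0707  0.088 ]
[0.6704 0.2506 0.2928] [-0.1441 -0.2577] [-0.2775  0.0358]
[ 0.6898 -0.0734  0.3011] [-0.2303 -0.3553] [-0.4544  0.0563]
[0.6388 0.2509 0.2827] [0.0763 0.1317] [ 0.1422 -0.0188]
[ 0.6601 -0.0748  0.2878] [-0.3325 -0.5015] [-0.6405  0.0778]
cap [ 0.5772 -0.1555  0.03  ] pump [0.6686 0.3588 0.03  ]
```

```bash
python3 -m handwheel '[[[0,0.005,0.004,0,0],[0,0.016,0.013,0,0.5],[0,0.038,0.030,0,1],[0,0.064,0.052,0,2],[0,0.096,0.078,0,3],[0,0.129,0.104,0,4],[0,0.161,0.130,0,5],[0,0.193,0.156,0,6],[0,0.225,0.182,0,7],[0,0.257,0.208,0,8],[0,0.289,0.234,0,9],[0,0.322,0.260,0,10],[0,0.354,0.286,0,11],[0,0.386,0.312,0,12],[0,0.418,0.339,0,12.5],[0,0.450,0.365,0,13],[0,0.482,0.391,0,13.4],[0,0.509,0.412,0,13.4],[0,0.525,0.425,0,13.4],[0,0.536,0.434,0,13.4]]]' 20
```

```text
t: 1.77
eef_pos: [0.4558, -0.0024, 0.2263]
ee_rot: [-3.141, -0.002, 1.638]
force: [0.4, -1.5, -0.4]
width: 0.0008
```

```bash
python3 -m handwheel '[[[0,0,0,0.01,0],[0,0,0,0.03,0],[0,0,0,0.06,0],[0,0,0,0.09,0],[0,0,0,0.12,0],[0,0,0,0.14,0],[0,0,0,0.155,0],[0,0,0,0.161,0],[0,0,0,0.161,0]]]'; python3 - <<'E'
from h import *
for n in("scene","top"):
    cv2.imwrite(f"pics/{n}1.png",grab_frame(n))
s=arm.get_state();print(s["eef_pos"],s["ee_rot"],s["force"])
E
```

```text
t: 2.52
eef_pos: [0.4541, -0.0034, 0.0638]
ee_rot: [-3.138, -0.001, 1.637]
force: [0.2, 0.7, -0.4]
width: 0.0003
[ 0.45575863 -0.00259679  0.06570789] [-3.14123161e+00 -1.43751518e-03  1.63753099e+00] [-0.02685074  0.33377712  0.62956944]
```

View pics/scene1.png

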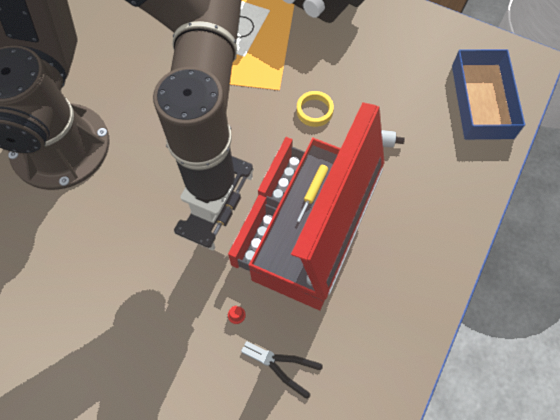

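View pics/top1.png

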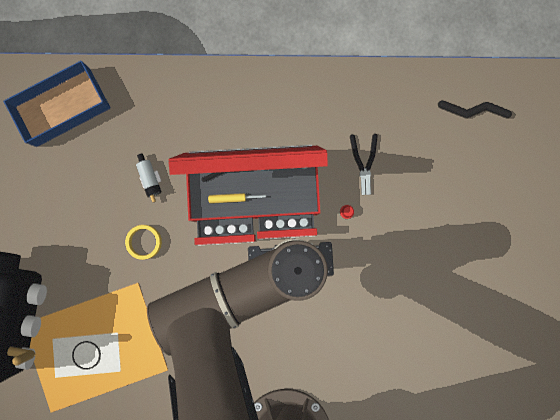

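```bash
python3 -m handwheel '[[[0,0,0.010,0,0],[0,0,0.022,0,0],[0,0,0.032,0,0],[0,0,0.038,0,0],[0,0,0.042,0,0],[0,0,0.046,0,0],[0,0,0.050,0,0],[0,0,0.054,0,0],[0,0,0.058,0,0],[0,0,0.062,0,0],[0,0,0.066,0,0],[0,0,0.069,0,0],[0,0,0.071,0,0],[0,0,0.073,0,0],[0,0,0.074,0,0]]]'
```

```text
t: 3.87
eef_pos: [0.5298, 0.0023, 0.0656]
ee_rot: [-3.141, -0.001, 1.637]
force: [-2.2, -2.1, -0.5]
width: 0.0003
```

Pushing with about 2 N (drawer friction). Continue in 1 mm steps until the stop is felt.

```bash
python3 -m handwheel '[[[0,0,0.001,0,0],[0,0,0.002,0,0],[0,0,0.003,0,0],[0,0,0.004,0,0]]]';  python3 -m handwheel '[[[0,0,0.001,0,0],[0,0,0.002,0,0],[0,0,0.002,0,0]]]'; python3 - <<'E'
from h import *
cv2.imwrite("pics/top2.png",grab_frame("top"))
for i in range(3):
    s=arm.get_state();print(s["eef_pos"],s["force"])
E
```

```text
t: 4.2
eef_pos: [0.5322, 0.0024, 0.0654]
ee_rot: [-3.138, -0.001, 1.637]
force: [-10.7, 0.7, 8.0]
width: 0.0003
t: 4.45
eef_pos: [0.5321, 0.0023, 0.0653]
ee_rot: [-3.135, -0.001, 1.637]
force: [-10.2, 1.0, 7.3]
width: 0.0004
[0.53216331 0.00232027 0.06526202] [-9.47344564  1.26314296  7.23759557]
[0.53216331 0.00232027 0.06526202] [-9.47344564  1.26314296  7.23759557]
[0.53216331 0.00232027 0.06526202] [-9.47344564  1.26314296  7.23759557]
```

```bash
python3 -m handwheel '[[[0,0,-0.008,0,0],[0,0,-0.025,0,0],[0,0,-0.045,0,0],[0,0.010,-0.060,0,0],[0,0.035,-0.065,0,0],[0,0.070,-0.065,0,0],[0,0.105,-0.065,0,0],[0,0.135,-0.065,0,0],[0,0.150,-0.065,0,0],[0,0.155,-0.065,0,0],[0,0.155,-0.060,0,0],[0,0.155,-0.053,0,0],[0,0.155,-0.047,0,0],[0,0.155,-0.042,0,0],[0,0.155,-0.038,0,0],[0,0.155,-0.034,0,0],[0,0.155,-0.030,0,0],[0,0.155,-0.026,0,0],[0,0.155,-0.022,0,0],[0,0.155,-0.018,0,0]]]'
```

```text
t: 6.17
eef_pos: [0.5038, 0.1552, 0.0653]
ee_rot: [-3.134, -0.0, 1.636]
force: [-2.5, -2.7, -0.1]
width: 0.0006
```

View pics/top2.png

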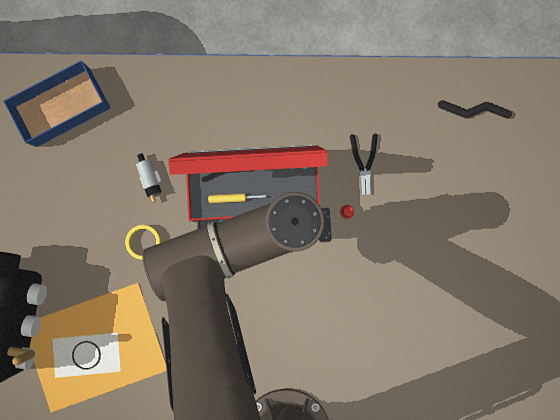

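```bash
python3 -m handwheel '[[[0,0,0.004,0,0],[0,0,0.007,0,0],[0,0,0.010,0,0],[0,0,0.012,0,0],[0,0,0.014,0,0],[0,0,0.016,0,0],[0,0,0.017,0,0],[0,0,0.018,0,0],[0,0,0.019,0,0]]]'; python3 -m handwheel '[[[0,0,0.001,0,0],[0,0,0.002,0,0],[0,0,0.003,0,0],[0,0,0.003,0,0]]]'
```

```text
t: 6.92
eef_pos: [0.5222, 0.1564, 0.0651]
ee_rot: [-3.133, -0.0, 1.636]
force: [-9.5, 0.8, 7.4]
width: 0.0007
t: 7.25
eef_pos: [0.5222, 0.1563, 0.065]
ee_rot: [-3.128, 0.0, 1.636]
force: [-16.0, 2.8, 12.4]
width: 0.0004
```

```bash
python3 -m handwheel '[[[0,0,-0.008,0,0],[0,0,-0.025,0,0],[0,0,-0.050,0,0],[0,0,-0.075,-0.005,0],[0,0,-0.095,-0.02,0],[0,0,-0.11,-0.045,0],[0,0,-0.11,-0.08,0],[0,0,-0.11,-0.12,0],[0,0,-0.11,-0.16,0],[0,0,-0.11,-0.20,0],[0,0,-0.11,-0.24,0],[0,0,-0.11,-0.27,0],[0,0,-0.11,-0.285,0],[0,0,-0.11,-0.29,0],[0,0,-0.11,-0.29,0]]]'; python3 - <<'E'
from h import *
for n in("scene","top"):
    cv2.imwrite(f"pics/{n}3.png",grab_frame(n))
a=cv2.imread("pics/top3.png")[130:260,120:390]; cv2.imwrite("pics/top3z.png",cv2.resize(a,None,fx=2.9,fy=2.9,interpolation=cv2.INTER_CUBIC))
a=cv2.imread("pics/scene3.png")[90:320,200:420]; cv2.imwrite("pics/scene3z.png",cv2.resize(a,None,fx=2.5,fy=2.5,interpolation=cv2.INTER_CUBIC))
E
```

```text
t: 8.5
eef_pos: [0.417, 0.1501, 0.3577]
ee_rot: [-3.131, -0.002, 1.636]
force: [-0.0, 1.0, -1.8]
width: 0.0001
```

View pics/scene3z.png

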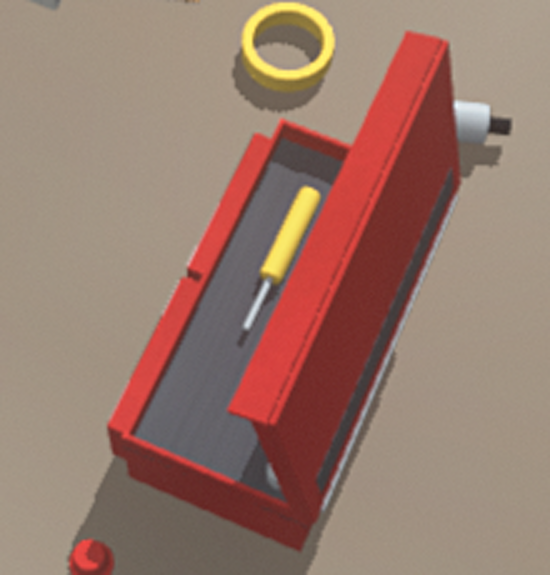

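View pics/top3z.png

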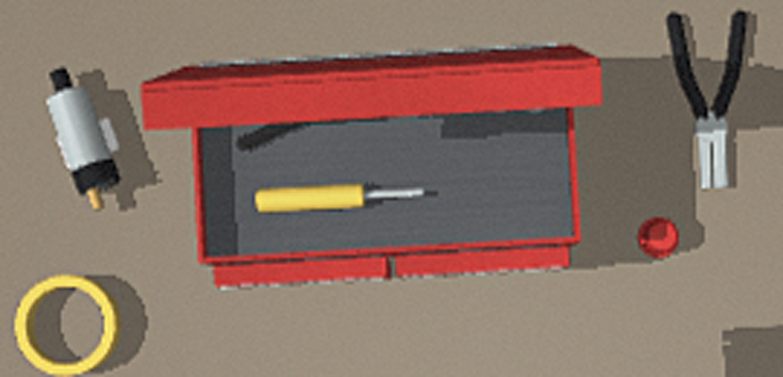

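```bash
python3 - <<'E'
from h import *
np.set_printoptions(precision=4,suppress=True)
c=np.array([.641,.085]);X=np.array([.998,.064]);Y=np.array([-.064,.998])
ch=lambda p:np.array([(p[:2]-c)@X,(p[:2]-c)@Y,p[2]])
for n,f,u,v in [("top",tz,215,287),("top",tz,387,278),("top",tz,396,277),("top",tz,569,266),("scene",sz,256,134),("scene",sz,188,271),("scene",sz,190,281),("scene",sz,109,430)]:
    print(n,ch(plane(n,*f(u,v),.088)))
for n,f,u,v in [("top",tz,204,263),("top",tz,579,243),("scene",sz,283,121),("scene",sz,126,437)]: print("body",ch(plane(n,*f(u,v),.11)))
E
python3 - <<'E'
import cv2
a=cv2.imread("pics/scene3.png")[130:290,230:330]; cv2.imwrite("pics/scene3zz.png",cv2.resize(a,None,fx=3.7,fy=3.7,interpolation=cv2.INTER_CUBIC))
E
```

```text
top [-0.1029  0.1508  0.088 ]
top [-0.1035  0.0048  0.088 ]
top [-0.103  -0.0028  0.088 ]
top [-0.102 -0.15   0.088]
scene [-0.0985  0.1508  0.088 ]
scene [-0.0974  0.0038  0.088 ]
scene [-0.092 -0.004  0.088]
scene [-0.0964 -0.1509  0.088 ]
body [-0.083   0.1555  0.11  ]
body [-0.0838 -0.1575  0.11  ]
body [-0.0777  0.16    0.11  ]
body [-0.0772 -0.1567  0.11  ]
```

View pics/scene3zz.png

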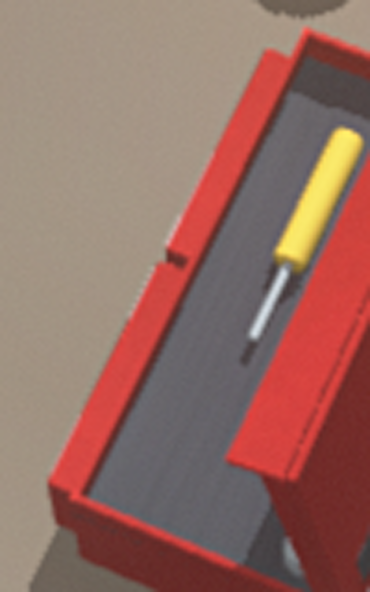

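```bash
python3 -m handwheel '[[[0,-0.002,0.01,0,0],[0,-0.008,0.03,0,0],[0,-0.015,0.06,0,0],[0,-0.024,0.095,0,0],[0,-0.032,0.13,0,0],[0,-0.040,0.165,0,0],[0,-0.048,0.20,0,0],[0,-0.056,0.235,0,0],[0,-0.064,0.27,0,0],[0,-0.070,0.30,0,0],[0,-0.075,0.32,0,0],[0,-0.075,0.331,0,0],[0,-0.075,0.334,0,0],[0,-0.075,0.334,0,0]]]'
```

```text
t: 9.77
eef_pos: [0.7548, 0.0958, 0.3469]
ee_rot: [-3.123, 0.001, 1.635]
force: [0.1, 0.5, -1.0]
width: 0.0007
```

```bash
python3 -m handwheel '[[[0,0,0,0.01,0],[0,0,0,0.03,0],[0,0,0,0.05,0],[0,0,0,0.067,0],[0,0,0,0.075,0],[0,0,0,0.077,0],[0,0,0,0.077,0]]]';  python3 - <<'E'
from h import *
for n in("scene","top"):
    cv2.imwrite(f"pics/{n}4.png",grab_frame(n))
s=arm.get_state();print(s["eef_pos"],s["ee_rot"],s["q"])
E
```

```text
t: 10.35
eef_pos: [0.7529, 0.0957, 0.2699]
ee_rot: [-3.122, 0.002, 1.635]
force: [-0.4, -0.4, -0.0]
width: 0.0006
[0.75373271 0.09573269 0.27144551] [-3.12473208e+00  1.29277254e-03  1.63521036e+00] [ 0.37947879  0.49352086  0.32356109 -0.00404308 -1.41726908 -1.88522086]
```

View pics/scene4.png

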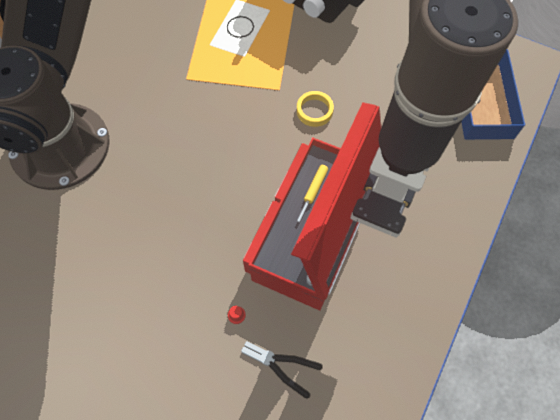

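```bash
python3 - <<'E'
import numpy as np
for th in [1.33,1.28,1.23,1.18,1.13,1.08,1.03,.98,.93,.88,.83,.78,.73,.68,.63,.58,.53,.48,.43,.38,.33,.28,.23,.18,.14,.1,.07,.05,.03,.02,.01,0]:
    r=.165;x=.08-r*np.cos(th)+.006*np.sin(th)+.0135;z=.11+r*np.sin(th)+.006*np.cos(th)
    print(th,round(x-.1133,3),round(.2714-z,3))
E
```

```text
1.33 -0.053 -0.0
1.28 -0.061 0.002
1.23 -0.069 0.004
1.18 -0.077 0.007
1.13 -0.085 0.01
1.08 -0.092 0.013
1.03 -0.1 0.017
0.98 -0.107 0.021
0.93 -0.114 0.026
0.88 -0.12 0.03
0.83 -0.127 0.036
0.78 -0.133 0.041
0.73 -0.139 0.047
0.68 -0.144 0.053
0.63 -0.15 0.059
0.58 -0.155 0.066
0.53 -0.159 0.073
0.48 -0.163 0.08
0.43 -0.167 0.087
0.38 -0.171 0.095
0.33 -0.174 0.102
0.28 -0.177 0.11
0.23 -0.179 0.118
0.18 -0.181 0.126
0.14 -0.182 0.132
0.1 -0.183 0.139
0.07 -0.184 0.144
0.05 -0.184 0.147
0.03 -0.185 0.15
0.02 -0.185 0.152
0.01 -0.185 0.154
0 -0.185 0.155
```

```bash
python3 -m handwheel '[[[0,0,-0.010,0,0],[0,0,-0.025,0,0],[0,0,-0.037,0,0],[0,0,-0.044,0,0],[0,0,-0.049,0,0],[0,0,-0.053,0,0],[0,0,-0.057,0.001,0],[0,0,-0.062,0.002,0],[0,0,-0.069,0.004,0],[0,0,-0.077,0.007,0],[0,0,-0.085,0.010,0],[0,0,-0.092,0.013,0],[0,0,-0.100,0.017,0],[0,0,-0.107,0.021,0],[0,0,-0.114,0.026,0],[0,0,-0.118,0.029,0],[0,0,-0.120,0.030,0]]]';  python3 - <<'E'
from h import *
for n in("scene","top"):
    cv2.imwrite(f"pics/{n}5.png",grab_frame(n))
s=arm.get_state();print(s["eef_pos"],s["ee_rot"],s["force"])
E
```

```text
t: 11.87
eef_pos: [0.6323, 0.0878, 0.2427]
ee_rot: [-3.123, 0.001, 1.635]
force: [1.9, 0.5, 2.1]
width: 0.0006
[0.63262529 0.0878376  0.24282953] [-3.12311798e+00  1.46204058e-03  1.63523528e+00] [0.29550904 0.0390262  0.08687015]
```

View pics/scene5.png

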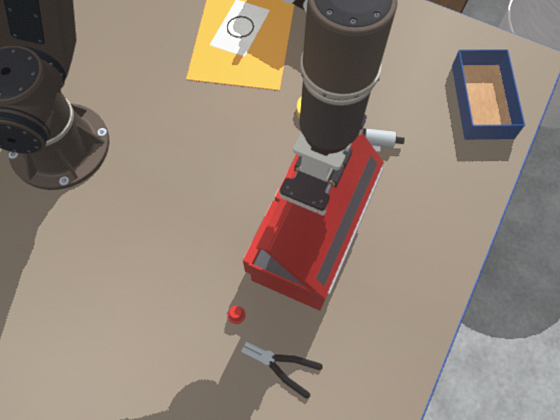

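```bash
python3 - <<'E'
import cv2
a=cv2.imread("pics/scene5.png")[120:320,220:400]; cv2.imwrite("pics/scene5z.png",cv2.resize(a,None,fx=3,fy=3,interpolation=cv2.INTER_CUBIC))
a=cv2.imread("pics/top5.png")[130:260,120:390]; cv2.imwrite("pics/top5z.png",cv2.resize(a,None,fx=2.9,fy=2.9,interpolation=cv2.INTER_CUBIC))
E
```

```text
(no output)
```

View pics/scene5z.png

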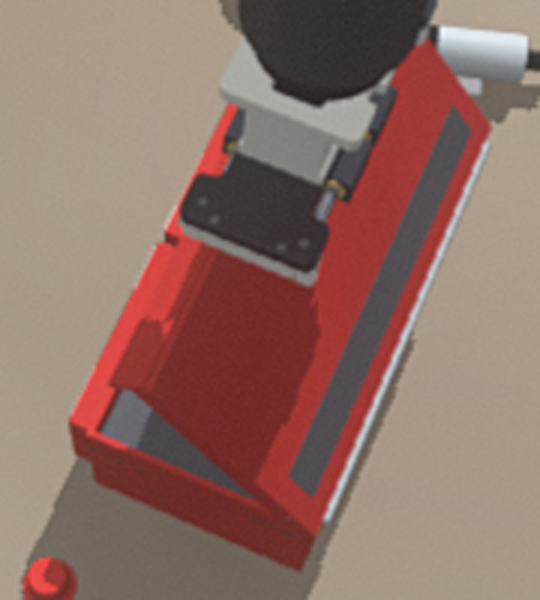

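View pics/top5z.png

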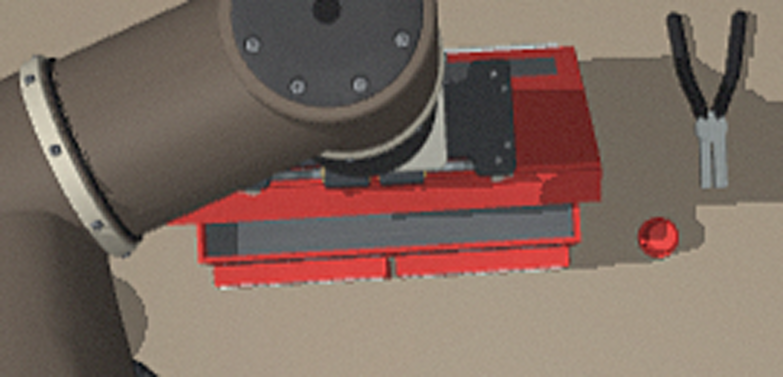

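```bash
python3 -m handwheel '[[[0,0,-0.003,0.003,0],[0,0,-0.007,0.008,0],[0,0,-0.012,0.013,0],[0,0,-0.018,0.018,0],[0,0,-0.023,0.024,0],[0,0,-0.029,0.030,0],[0,0,-0.034,0.037,0],[0,0,-0.038,0.044,0],[0,0,-0.042,0.051,0],[0,0,-0.046,0.058,0],[0,0,-0.050,0.066,0],[0,0,-0.053,0.073,0],[0,0,-0.056,0.081,0],[0,0,-0.058,0.088,0],[0,0,-0.060,0.094,0],[0,0,-0.061,0.099,0],[0,0,-0.062,0.103,0],[0,0,-0.062,0.106,0],[0,0,-0.063,0.108,0],[0,0,-0.063,0.109,0]]]'
```

```text
t: 13.63
eef_pos: [0.5678, 0.0834, 0.1348]
ee_rot: [-3.123, 0.002, 1.635]
force: [-1.2, 0.3, 2.0]
width: 0.0006
```

```bash
python3 -m handwheel '[[[0,0,0,0.002,0],[0,0,0,0.004,0],[0,0,0,0.006,0],[0,0,0,0.008,0],[0,0,0,0.010,0],[0,0,0,0.012,0],[0,0,0,0.014,0],[0,0,0,0.0155,0],[0,0,0,0.0165,0]]]';python3 -m handwheel '[[[0,0,0,0.001,0],[0,0,0,0.002,0],[0,0,0,0.003,0],[0,0,0,0.003,0]]]'
```

```text
t: 14.38
eef_pos: [0.5673, 0.0833, 0.118]
ee_rot: [-3.123, 0.002, 1.635]
force: [-0.7, -0.3, 1.4]
width: 0.0004
t: 14.72
eef_pos: [0.5673, 0.0833, 0.1163]
ee_rot: [-3.123, 0.002, 1.636]
force: [-5.0, 0.9, 12.4]
width: 0.0005
```

Stop felt: 12 N at z = 0.116, exactly the shut height. One short press a little firmer, then lift off.

```bash
python3 -m handwheel '[[[0,0,0,0.001,0],[0,0,0,0.002,0],[0,0,0,0.002,0],[0,0,0,0.002,0]]]'; python3 -m handwheel '[[[0,0,0,-0.003,0],[0,0,0,-0.010,0],[0,0,0,-0.03,0],[0,0,0,-0.06,0],[0,0,0,-0.09,0],[0,0,-0.03,-0.115,0],[0,0,-0.06,-0.14,0],[0,0,-0.09,-0.155,0],[0,0,-0.12,-0.16,0],[0,0,-0.14,-0.16,0],[0,0,-0.145,-0.16,0],[0,0,-0.145,-0.16,0]]]';  python3 - <<'E'
from h import *
for n in("scene","top"):
    cv2.imwrite(f"pics/{n}6.png",grab_frame(n))
a=cv2.imread("pics/top6.png")[130:260,120:390]; cv2.imwrite("pics/top6z.png",cv2.resize(a,None,fx=2.9,fy=2.9,interpolation=cv2.INTER_CUBIC))
a=cv2.imread("pics/scene6.png")[90:320,200:420]; cv2.imwrite("pics/scene6z.png",cv2.resize(a,None,fx=2.5,fy=2.5,interpolation=cv2.INTER_CUBIC))
E
```

```text
t: 15.05
eef_pos: [0.5673, 0.0832, 0.1162]
ee_rot: [-3.124, 0.002, 1.636]
force: [-8.1, -0.1, 17.2]
width: 0.0008
t: 16.05
eef_pos: [0.4247, 0.0743, 0.2797]
ee_rot: [-3.127, 0.001, 1.637]
force: [-0.0, -0.2, -0.1]
width: 0.0001
```

View pics/scene6z.png

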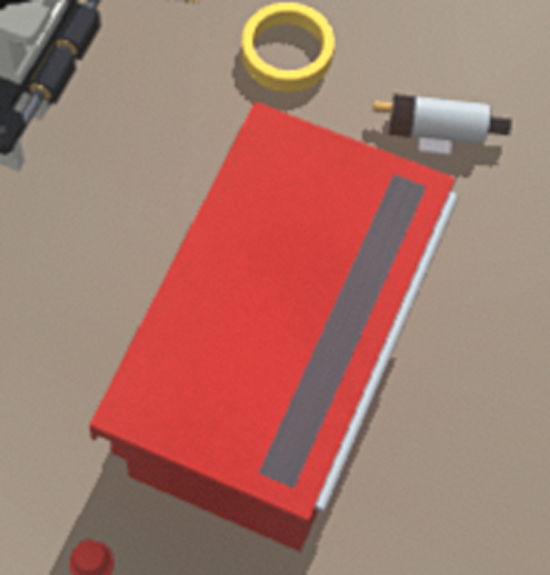

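View pics/top6z.png

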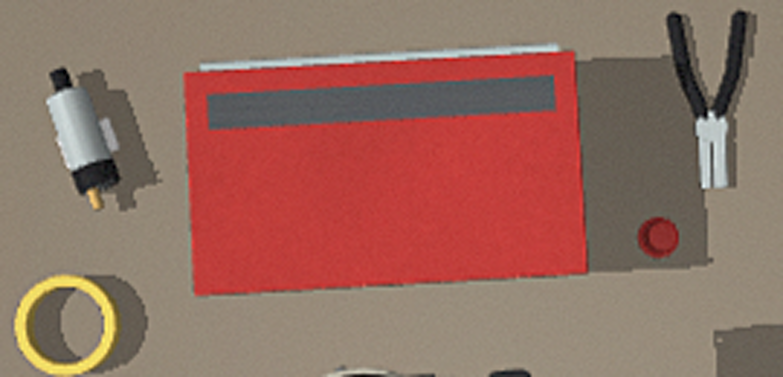

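```bash
python3 - <<'E'
from h import *
for a,b in [((194,295),(258,102)),((587,271),(92,429)),((575,52),(312,519)),((185,72),(455,180))]: print(tri(tz(*a),sz(*b)).round(4))
a=cv2.imread("pics/top0.png").astype(int);b=cv2.imread("pics/top6.png").astype(int)
for n,(u,v,w,h) in dict(pump=(130,145,35,60),tape=(122,222,42,40),cap=(338,203,18,18),pliers=(345,130,40,68)).items():
    print(n,abs(a-b)[v:v+h,u:u+w].max(2).__gt__(60).sum())
E
```

```text
[0.5239 0.2438 0.1126]
[ 0.5455 -0.0835  0.1081]
[ 0.7297 -0.0709  0.1182]
[0.7086 0.2531 0.1145]
pump 0
tape 0
cap 44
pliers 45
```

```bash
python3 - <<'E'
from station import arm
s=arm.get_state();print(s["t"],s["eef_pos"],s["force"]);print(arm.job_done())
E
```

```text
16.15 [0.42603058 0.07453517 0.27898834] [ 0.29807722 -0.00263098 -0.05398637]
the job is handed in; nothing more can be done
None
```

The chest is closed: I pushed the right drawer home, then the left, and only then swung the lid over from behind and pressed it down. I handed the job in at about 16 s with the gripper clear and its force reading near zero.

- **Drawers:** both reached their hard stops at the same depth, under a 10–16 N push. The pictures before the lid moved showed both fronts about 20 mm proud of the body, as they should be when shut. The two cameras disagreed on that position by about 5 mm. The drawers have not been visible since, because the lid lip covers them.
- **Lid:** the stop was felt with the fingertip at z = 0.116 m, which is the shut height, under 12–17 N. Camera points on the lid corners came out at 0.108–0.118 m, so it is level within measurement error.
- **Loose items:** the pump and tape showed no change between the first and last pictures. About 45 pixels changed around each of the cap and the pliers. I put that down to shadows, because both appear at the same pixel positions as before, but I did not measure them further.

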